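# Cure a tote of sandals under the hood

### The arm

A 7-joint arm with a two-finger parallel gripper is mounted at the origin on the work surface. World frame = base frame: x ahead of the robot, y to its left, z up, the work surface at z = 0. Lengths are in mm, angles in rad, forces in N, time in s.
With the tool pointing down it reaches from about 400 to 925 mm from the base axis. Payload 4.1 kg.
Tool frame: the origin (TCP) lies at the very end of the fingers, on their centre line; the grasp point (between the pads) lies 19 mm behind it (hold_point_z is the distance from the TCP to the grasp point, in mm); y points along the fingers, x is the direction in which the jaws open and shut, and the axes are right-handed (so a half turn about y gives the same grasp; the last joint's range is limited). The gripper opens to 85 mm and grips with 20 to 120 N. Pads are 22 mm wide; open, the fingers measure 114 mm over their backs; the gripper's body (76 mm by 85 mm) begins 54 mm behind the grasp point. The pads swing forward as they close: fully open they stand 13 mm farther back than shut.
Start: joints at [1.029, 0.398, 0.045, 1.537, -0.019, 1.207, -0.051], TCP at [278.546, -587.329, 231.347] pointing down, gripper open.
Joint ranges: [-2.82, 2.82], [-0.49, 2.23], [-1.37, 1.46], [0, 2.46], [-1.36, 4.5], [0.23, 2], [-2.94, 2.94]. Speed limits (rad/s): [2.57, 2.57, 3.14, 3.14, 3.14, 3.14, 3.14].

### API

Orientations are given as a rotation vector (axis times angle).
In Python, from bench import observe, camera, hand_in, hold_point_z gives the robot as it stands.
- The arm moves only by the shell command python3 -m jog 'ROWS' [FORCE]. ROWS is JSON, a list of rows, each an object with "dp": the shift along the tool's x, y, z in m, a list of three; "rotation": the turn, a rotation vector about the tool's x, y, z in degrees, a list of three; "jaw": the closure, from 0 (fully open) to 1 (shut). A call has 1 to 12 rows; each row is the pose to reach, as a shift and turn from the pose commanded when the call began, along the tool's axes at that moment; what a row does not reach only later rows make up. A row lasts 1/8 s, in which the tool goes at most 62.5 mm and 10.7 degrees, less where a joint would pass 70% of its speed; a pose out of reach is approached as far as the arm can. A call with a gripper value outside its range is refused whole. The fingers move at their own pace and stop on an object; FORCE is the grip in N (left out, the last holds). Time passes only in rows, so rows that repeat a pose let the fingers close. It gives the time, the measured TCP pose, the force and the opening at its end, in the units of the state.
- observe(): the state, without advancing time (a new reading comes with each control period).
- camera(name): name is "side" or "top"; returns a dict with "image" (480x640x3 uint8, red, green, blue), "depth" (480x640 float32, mm along the optical axis (not along the pixel's ray), 0 where there is no reading), "fx", "fy", "cx", "cy" (pixels), "D" ([k1, k2, p1, p2, k3] as OpenCV has them; the pictures are not rectified), "xyz" and "attitude" of the camera in the world. Camera axes: x right, y down, z forward; pixel columns grow to the right and rows downward; lengths in mm; the calibration is good to about 2 mm. A picture is of the moment at which its call begins.
- hand_in(): hands the job in, once; it reports no verdict.
The state is a dict: "time_s": time; "joint_positions": joint angles; "qd": joint speeds; "tau": joint torques, N m; "position": TCP position; "orientation": TCP orientation; "force": force on the tool from outside, world axes, zero at the start; "wrist_torque": the same for the moment, N m; "width": finger opening in mm.
Only numpy, scipy, OpenCV 4.12 (cv2) and the standard library are available. Lean on these libraries where they do the work, as an engineer would, in place of code of your own. Each camera call takes 0.05 s, during which the arm holds its last target. There are 200 camera calls.

### The job

First check the curing station's hood: lift it about half-way (45 degrees or so), let go, and watch for a good two seconds that it stays up by itself. Then lay every small child's sandal from the table sole-down, flat on the floor of the grey tote, push the loaded tote along the rollers into the bay until it is fully home against the end stop, and only then lower the hood until it is fully shut. Do not tip over the primer jar.

Things in the scene. Friction and masses are not known exactly. Their poses are not given: they have to be found in the camera images.
- sandalA_mid (a point): child's black slide sandal, 120 mm long, 46 mm wide: flat 22 mm sole, stiff arched strap as wide as the sole, its crown 44 mm above the underside, from x = -20 to +40 mm; about 110 g. Grip it across its 46 mm width. Point: its centre, 22 mm above the underside; x to the toe, z up from the sole. Two or three of the three sandals are present
- sandalB_mid (a point): child's black slide sandal, 120 mm long, 46 mm wide: flat 22 mm sole, stiff arched strap as wide as the sole, its crown 44 mm above the underside, from x = -20 to +40 mm; about 110 g. Grip it across its 46 mm width. Point: its centre, 22 mm above the underside; x to the toe, z up from the sole. Two or three of the three sandals are present
- sandalC_mid (a point): child's black slide sandal, 120 mm long, 46 mm wide: flat 22 mm sole, stiff arched strap as wide as the sole, its crown 44 mm above the underside, from x = -20 to +40 mm; about 110 g. Grip it across its 46 mm width. Point: its centre, 22 mm above the underside; x to the toe, z up from the sole. Two or three of the three sandals are present
- station: curing station fixed to the table. Origin on the table; x across the track away from the robot, y along it to the bay, z up. Steel rollers (tops at z = 50 mm) turn freely between two green side rails (tops at 67 mm, 158 mm apart inside, 182 outside), from y = -335 mm to an upright end stop at +275 mm. The white hood covers the bay, y = +18 to +298 mm
- tote: open grey plastic tote on the rollers, 150 mm (x, across the track) by 250 mm (y, along it), 60 mm high, walls and floor 5 mm, 0.75 kg. A T push handle sticks out of its -y end: stem 30 mm wide; crossbar 70 wide, y = -200 to -184, z = 3 to 27 mm. Origin: centre of the box's underside; axes as the station's. The rails guide it, 4 mm play each side; starts near the -y end; home against the stop its origin is at station y = +150
- hood (a joint): hood angle in rad: 0 shut (level), grows as its front edge is raised, to 1.35. Stiff hinge: needs up to 9 N at the tab to raise, 5 N to lower. Hood 280 mm wide (station's y), 210 mm deep, skirts hanging 45 mm at front and both ends; shut, the end skirt bars the tote's way into the bay; from 0.6 rad the tote passes beneath
- hood_tab (a point): centre of the black grip tab that sticks out 42 mm from the middle of the hood's front edge: 40 mm wide (station's y), 16 mm thick, its centre 122 mm above the table when shut. Pinch it from above by its two side faces (40 mm apart); it can turn between the fingers as the hood swings. Axes are the hood's: x away from the robot, y along the hinge
- hood_hinge (a point): middle of the hood's hinge line, at the hood's far edge: station x = +105, y = +158, z = +130 mm; the line runs along the station's y. When shut, the tab's centre is 232 mm nearer the robot and 8 mm lower, and the hood's flat top is 6 mm above this point
- primer_jar: amber glass primer jar with a lid, 56 mm across, 90 mm high, standing on the table among the sandals; origin at the centre of its underside; to be left standing
Things that resemble listed ones, but are neither listed nor needed, are in the scene too. Leave any yellow look-alike of the part that bears sandalB_mid alone. Leave any brown look-alike of the part that bears sandalC_mid alone.

How it is judged:
By the outcome, as a careful person would: the job done as asked, in the order asked, and still so for the second after the job is handed in, with the robot touching nothing.
Of sandalA, sandalB, sandalC only 2 to 3 are there at a start; the rules pass over those that are not, and their reading is None.
At some moment in a run one of sandalA, sandalB, sandalC may be knocked a few centimetres aside while the robot is not near it.
Once in a run the grip may slacken for a moment while it holds something.
It also fails if it takes over 210 s, if anything falls off the work surface, if the arm or the gripper's body presses on something with over 40 N, if the wrist force passes 120 N, or if a joint passes its speed limit or range.

## Working session

There is one attempt and no reset: what is moved stays moved. The work goes in short steps, Python scripts to look and compute and a shell command to move; the robot and the scene stay as the last step left them, time stands still between calls to the robot, and variables do not carry over. Pictures are saved under pics/ and viewed, about 12 in all and at most 16, crops included, and the job is handed in when it is done.

```bash
ls; mkdir -p pics; cat > h.py <<'E'
import numpy as np, cv2, json
from scipy.spatial.transform import Rotation as R
from bench import observe, camera, hand_in, hold_point_z
def world(c):
    """HxWx3 world points of a picture"""
    h,w=c["depth"].shape
    u,v=np.meshgrid(np.arange(w),np.arange(h))
    K=np.array([[c["fx"],0,c["cx"]],[0,c["fy"],c["cy"]],[0,0,1]],float)
    n=cv2.undistortPoints(np.stack([u,v],-1).reshape(-1,1,2).astype(float),K,np.array(c["D"],float)).reshape(h,w,2)
    d=c["depth"].astype(float)
    p=np.dstack([n[...,0]*d,n[...,1]*d,d])
    a=np.array(c["attitude"],float)
    M=a if a.shape==(3,3) else R.from_rotvec(a).as_matrix()
    P=p@M.T+np.array(c["xyz"],float); P[d==0]=np.nan
    return P
def shot(name,f,crop=None,scale=1):
    c=camera(name); im=c["image"]
    if crop: im=im[crop[1]:crop[3],crop[0]:crop[2]]
    cv2.imwrite("pics/"+f,cv2.resize(im[...,::-1],None,fx=scale,fy=scale))
    return c
E
python3 - <<'E'
from h import *
print(observe(), hold_point_z)
for n in("top","side"):
    c=shot(n,n+"0.png"); print(n,c["xyz"],c["attitude"],c["fx"],c["D"])
    np.savez(n+"0.npz",P=world(c),im=c["image"])
E
```

```text
pics
{'time_s': 0.0, 'joint_positions': array([ 1.02904044,  0.39918282,  0.04503295,  1.5379086 , -0.01871135,
        1.20690071, -0.05068523]), 'qd': array([-1.21106895e-03,  6.75425067e-05,  6.09001964e-04,  9.61131720e-04,
        2.18779245e-04,  1.07518925e-03, -1.54395722e-04]), 'tau': array([-3.74988531e-04, -4.75119138e+01,  1.36455540e+00, -2.54216176e+01,
        1.14736764e-02,  9.39877471e-03, -2.75607228e-06]), 'position': array([ 278.22409084, -586.72565707,  230.25665928]), 'orientation': array([-1.38578945,  0.87839715, -0.87555044]), 'force': array([-0.38292036, -0.15498289, -0.89541557]), 'wrist_torque': array([ 0.02494406, -0.02474814, -0.04105746]), 'width': 85.30393019468875} 18.700000000000003
top [ 227.66710966  -20.97595863 1698.91167753] [-2.12905754  2.13644521 -0.17891862] 591.9166180162441 [0.05695506 0.         0.         0.         0.        ]
side [-106.55946225  785.85601382  849.51199928] [-0.86920852  2.42920258 -1.22847133] 483.33873811926105 [-0.01167263  0.          0.          0.          0.        ]
```

View pics/top0.png

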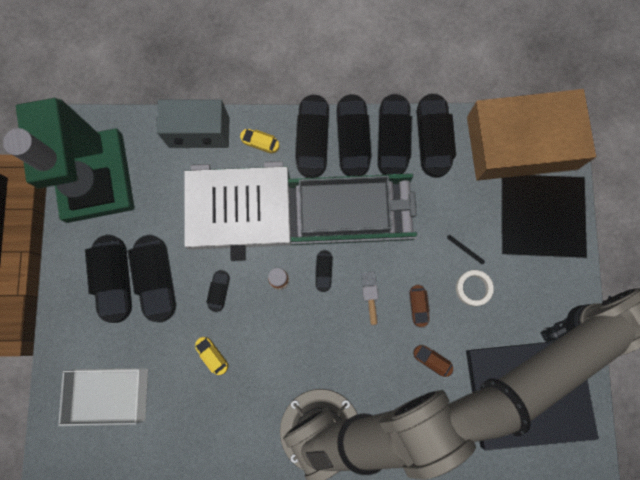

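View pics/side0.png

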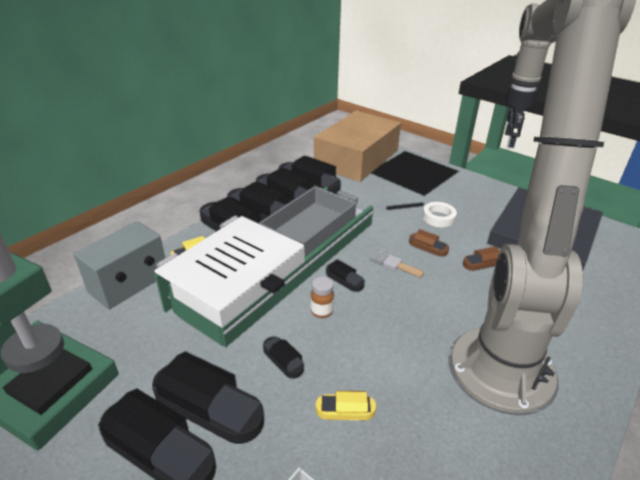

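The top view shows two small black sandals at (218,290) and (324,270), with the jar at (278,278). The yellow look-alikes are at (211,356) and (259,140), and the brown ones at (420,306) and (433,360). The large adult black slides are not wanted. The arm or the dark mats could be hiding a third sandal, so I'll check the depth for that.

```bash
cat > meas.py <<'E'
from h import *
def blobs(P,im,zlo=10,zhi=60):
    z=P[...,2]; m=((z>zlo)&(z<zhi)&(P[...,0]>150)&(P[...,0]<900)).astype(np.uint8)
    n,L,st,ce=cv2.connectedComponentsWithStats(m)
    out=[]
    for i in range(1,n):
        if not 60<st[i,4]<3000: continue
        k=L==i; q=P[k]; rect=cv2.minAreaRect(q[:,:2].astype(np.float32))
        out.append((ce[i].round(),st[i,4],np.round(rect[0]),np.round(rect[1]),round(rect[2],1),np.nanpercentile(q[:,2],95).round(),im[k].mean(0).round()))
    return out
E
python3 - <<'E'
from meas import *
d=np.load("top0.npz");P,im=d["P"],d["im"]
for b in blobs(P,im): print(*b)
# hood top plane, rails
w=(im.min(-1)>150)&(P[...,2]>110)&(P[...,2]<160)
n,L,st,ce=cv2.connectedComponentsWithStats(w.astype(np.uint8)); i=1+np.argmax(st[1:,4])
q=P[L==i]; r=cv2.minAreaRect(q[:,:2].astype(np.float32)); print("hood",r,np.median(q[:,2]))
print(cv2.boxPoints(r))
g=(im[...,1].astype(int)-im[...,0]>20)&(P[...,2]>45)&(P[...,2]<80)&(P[...,0]>400)
n,L,st,ce=cv2.connectedComponentsWithStats(g.astype(np.uint8))
for i in range(1,n):
    if st[i,4]>40:
        q=P[L==i]; r=cv2.minAreaRect(q[:,:2].astype(np.float32)); print("rail",r,np.median(q[:,2]),st[i])
# tab
k=P[240:262,225:250]; kk=k[(k[...,2]>90)&(k[...,0]<cv2.boxPoints(r)[:,0].max()+500)]
m=(im.max(-1)<70)&(P[...,2]>100)&(P[...,2]<140); n,L,st,ce=cv2.connectedComponentsWithStats(m.astype(np.uint8))
for i in range(1,n):
    if st[i,4]>60: q=P[L==i];print("dark",ce[i],st[i,4],q.mean(0).round(1),q.min(0).round(),q.max(0).round())
# tote rim
m=(P[...,2]>98)&(P[...,2]<120); m[:, :292]=0; m[:,:]&=True
q=P[170:245,292:420][m[170:245,292:420]]; r=cv2.minAreaRect(q[:,:2].astype(np.float32)); print("tote",r,np.median(q[:,2]))
E
```

```text
[204. 141.] 398 [818. 341.] [ 83. 202.] 26.9 58.0 [53. 56. 56.]
[379. 135.] 65 [ 832. -175.] [ 11. 137.] 81.2 59.0 [39. 42. 43.]
[434. 158.] 708 [ 803. -318.] [193.  87.] 28.7 49.0 [36. 37. 40.]
[507. 161.] 780 [ 745. -561.] [357. 165.] 62.7 58.0 [71. 55. 41.]
[103. 180.] 2873 [716. 658.] [245. 204.] 11.0 57.0 [41. 69. 55.]
[259. 140.] 619 [831. 175.] [119.  59.] 69.7 49.0 [159. 139.  64.]
[310. 165.] 548 [737.  27.] [91. 69.] 84.2 45.0 [44. 45. 48.]
[354. 165.] 531 [ 742. -103.] [57. 89.] 1.5 44.0 [39. 41. 44.]
[393. 164.] 535 [ 744. -216.] [62. 92.] 2.7 44.0 [40. 42. 45.]
[400. 187.] 357 [ 669. -234.] [61. 68.] 2.4 57.0 [95. 97. 99.]
[297. 207.] 233 [608.  64.] [163.  44.] 13.9 56.0 [101. 102. 105.]
[392. 223.] 111 [ 566. -210.] [43. 80.] 61.9 56.0 [92. 93. 96.]
[406. 221.] 244 [ 577. -252.] [69. 42.] 1.5 56.0 [117. 116. 121.]
[114. 288.] 1549 [420. 589.] [256. 100.] 11.8 48.0 [39. 40. 44.]
[157. 289.] 1460 [417. 466.] [250.  94.] 9.5 46.0 [43. 45. 48.]
[465. 248.] 191 [ 499. -419.] [125.  21.] 50.2 21.0 [46. 48. 50.]
[353. 240.] 374 [521. -98.] [  8. 364.] 2.1 59.0 [89. 95. 95.]
[
[... 963 characters left out ...]
1996]
rail ((701.3155517578125, -230.5992431640625), (13.124042510986328, 67.86405944824219), 0.2862795889377594) 67.5699122750957 [388 174  25   5 105]
rail ((526.2410278320312, -96.48867797851562), (13.182760238647461, 350.0828857421875), 2.145228385925293) 68.66565073790423 [291 232 126   9 462]
dark [199.10891089 130.73267327] 303 [819.1 333.6 115.1] [804. 267. 100.] [900. 443. 135.]
dark [ 86.27358491 142.25471698] 212 [783.3 640.7 119.7] [764. 620. 100.] [829. 680. 140.]
dark [237.59259259 252.71957672] 189 [471.  216.6 134. ] [452. 198. 123.] [490. 235. 140.]
tote ((611.3115844726562, -70.31317138671875), (152.93653869628906, 250.41281127929688), 2.3159897327423096) 110.01732626651665
```

```bash
python3 - <<'E'
import cv2
a=cv2.imread("pics/top0.png")[230:320,190:370]
cv2.imwrite("pics/crop1.png",cv2.resize(a,None,fx=4,fy=4,interpolation=cv2.INTER_CUBIC))
E
```

```text
(no output)
```

View pics/crop1.png

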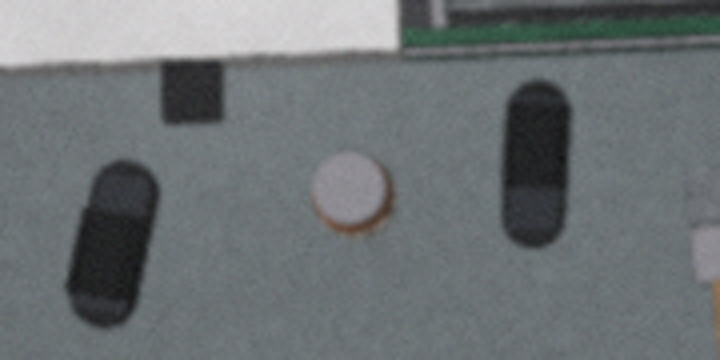

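The crop confirms two plain black child's sandals. The left one at top pixel (218,290) has its strap towards the bottom of the image, so its toe points to -x. The right one at (324,270) has its toe towards +x. The jar is between them at (278,278) and the tab is at (238,252). The station's yaw is about 2.1° and its origin is about (605.8, 64.9). Next I'll plan the reach to the tab.

```bash
cat >> h.py <<'E'
YAW=np.radians(2.13); S0=np.array([605.8,64.9,0.])
SR=R.from_euler("z",YAW)
def st(p): return SR.apply(p)+S0           # station -> world
def inv_st(p): return SR.inv().apply(np.asarray(p)-S0)
def down(yaw,flip=False,tilt=0):
    """tool y down; tool x at `yaw` deg from world +y (half-turn if flip)"""
    y=np.radians(yaw+(180 if flip else 0))
    x=np.array([-np.sin(y),np.cos(y),0]); yy=np.array([0,0,-1.])
    return R.from_matrix(np.column_stack([x,yy,np.cross(x,yy)]))
def plan(p,yaw=2.13,s=None):
    """shift (m) and turn (deg) in tool axes from the measured pose to TCP p with a down tool"""
    s=s or observe(); C=R.from_rotvec(s["orientation"])
    best=min((down(yaw,f) for f in(0,1)),key=lambda T:(C.inv()*T).magnitude())
    dp=C.inv().apply(np.asarray(p)-s["position"])/1000
    print("dp",dp.round(4).tolist(),"rot",np.degrees((C.inv()*best).as_rotvec()).round(2).tolist(),"F",s["force"].round(1).tolist())
def stat():
    s=observe(); M=R.from_rotvec(s["orientation"]).as_matrix()
    print("t",round(s["time_s"],2),"p",s["position"].round(1).tolist(),"x",M[:,0].round(3).tolist(),"y",M[:,1].round(3).tolist(),"F",s["force"].round(1).tolist(),"w",round(s["width"],1),"q",s["joint_positions"].round(2).tolist())
E
python3 - <<'E'
from h import *
stat()
t=st([-132,158,122]); print("tab",t)
plan([420,-300,330]); plan(t+[0,0,120])
E
```

```text
t 0.1 p [278.3, -586.8, 230.4] x [0.429, -0.904, -0.002] y [-0.001, 0.002, -1.0] F [0.2, -0.4, -0.1] w 85.2 q [1.03, 0.4, 0.05, 1.54, -0.02, 1.21, -0.05]
tab [468.01882451 217.88479559 122.        ]
dp [-0.1986, -0.0993, 0.251] rot [0.03, 23.25, -0.1] F [0.2, -0.4, -0.1]
dp [-0.6457, -0.0105, 0.5163] rot [0.03, 23.25, -0.1] F [0.2, -0.4, -0.1]
```

```bash
python3 -m jog '[{"dp":[-0.209,-0.07,0.345],"rotation":[0,12,0],"jaw":0},{"dp":[-0.209,-0.07,0.345],"rotation":[0,23.2,0],"jaw":0},{"dp":[-0.209,-0.07,0.345],"rotation":[0,23.2,0],"jaw":0},{"dp":[-0.209,-0.07,0.345],"rotation":[0,23.2,0],"jaw":0},{"dp":[-0.209,-0.07,0.345],"rotation":[0,23.2,0],"jaw":0},{"dp":[-0.209,-0.07,0.345],"rotation":[0,23.2,0],"jaw":0},{"dp":[-0.209,-0.07,0.345],"rotation":[0,23.2,0],"jaw":0},{"dp":[-0.646,-0.03,0.516],"rotation":[0,23.2,0],"jaw":0},{"dp":[-0.646,-0.03,0.516],"rotation":[0,23.2,0],"jaw":0},{"dp":[-0.646,-0.03,0.516],"rotation":[0,23.2,0],"jaw":0},{"dp":[-0.646,-0.03,0.516],"rotation":[0,23.2,0],"jaw":0},{"dp":[-0.646,-0.03,0.516],"rotation":[0,23.2,0],"jaw":0}]'; python3 - <<'E'
from meas import *
c=shot("top","top1.png"); P=world(c)
for b in blobs(P,c["image"]):
    if b[1]>300 and 30<b[3].min()<70 : print(*b)
stat(); t=st([-132,158,122]); plan(t+[0,0,60]); plan(t+[0,0,-12])
E
```

```text
time_s: 1.6
position: [478.3, 61.8, 274.4]
orientation: [-1.227, 1.181, -1.182]
force: [1.4, 0.3, 0.3]
width: 85.4
[259. 140.] 615 [827. 176.] [120.  55.] 63.1 49.0 [162. 142.  65.]
[310. 165.] 538 [737.  27.] [89. 69.] 84.6 44.0 [43. 45. 47.]
[354. 165.] 529 [ 739. -106.] [64. 98.] 1.9 44.0 [40. 42. 45.]
[325. 267.] 432 [441. -15.] [ 43. 119.] 89.8 50.0 [41. 42. 43.]
[217. 291.] 688 [383. 287.] [ 52. 123.] 81.2 49.0 [44. 45. 47.]
[370. 293.] 576 [ 361. -145.] [152.  43.] 7.3 27.0 [128. 121. 117.]
[420. 305.] 695 [ 336. -283.] [121.  49.] 3.8 50.0 [82. 62. 53.]
[211. 356.] 703 [201. 300.] [117.  53.] 42.6 50.0 [157. 140.  64.]
[433. 360.] 665 [ 187. -317.] [119.  51.] 56.4 50.0 [80. 58. 48.]
t 1.65 p [476.4, 72.6, 274.1] x [0.051, -0.999, -0.007] y [-0.002, 0.007, -1.0] F [-1.1, 6.8, 0.9] w 85.1 q [0.11, 0.07, -0.36, 1.86, 0.02, 1.22, -1.78]
dp [-0.145, 0.093, -0.0009] rot [0.07, 0.79, -0.38] F [-1.1, 6.8, 0.9]
dp [-0.1445, 0.165, -0.0008] rot [0.07, 0.79, -0.38] F [-1.1, 6.8, 0.9]
```

View pics/top1.png

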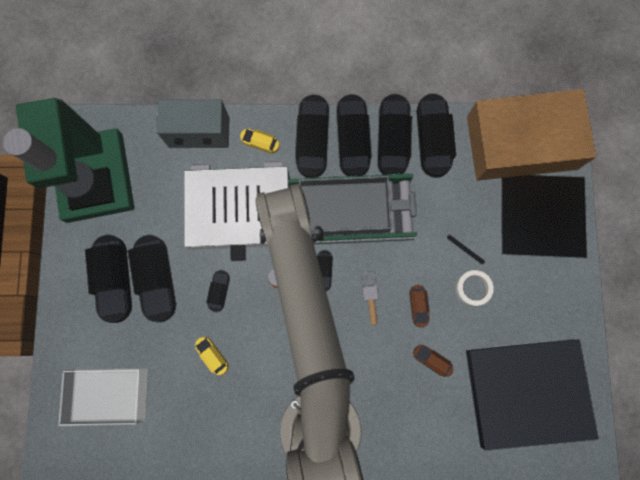

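With the arm out of the way, the view shows no third sandal: the mats at (540,215) and (530,395) are bare. So there are two. I'll settle the arm and then descend on the tab.

```bash
python3 -m jog '[{"dp":[0,0,0],"rotation":[0,0,0],"jaw":0},{"dp":[0,0,0],"rotation":[0,0,0],"jaw":0}]'; python3 - <<'E'
from h import *
stat(); t=st([-132,158,122]); plan(t+[0,0,60]); plan(t+[0,0,-12])
E
```

```text
time_s: 1.9
position: [479.0, 58.4, 274.5]
orientation: [-1.227, 1.183, -1.183]
force: [0.1, -0.1, 0.4]
width: 85.6
t 1.9 p [479.0, 58.4, 274.5] x [0.036, -0.999, 0.001] y [-0.0, -0.001, -1.0] F [0.1, -0.1, 0.4] w 85.6 q [0.12, 0.07, -0.35, 1.85, 0.03, 1.22, -1.77]
dp [-0.1598, 0.0924, -0.0052] rot [0.03, -0.07, 0.05] F [0.1, -0.1, 0.4]
dp [-0.1599, 0.1644, -0.0052] rot [0.03, -0.07, 0.05] F [0.1, -0.1, 0.4]
```

```bash
python3 -m jog '[{"dp":[-0.16,0.06,-0.005],"rotation":[0,0,0],"jaw":0},{"dp":[-0.16,0.06,-0.005],"rotation":[0,0,0],"jaw":0},{"dp":[-0.16,0.06,-0.005],"rotation":[0,0,0],"jaw":0},{"dp":[-0.16,0.09,-0.005],"rotation":[0,0,0],"jaw":0},{"dp":[-0.16,0.11,-0.005],"rotation":[0,0,0],"jaw":0},{"dp":[-0.16,0.135,-0.005],"rotation":[0,0,0],"jaw":0},{"dp":[-0.16,0.164,-0.005],"rotation":[0,0,0],"jaw":0},{"dp":[-0.16,0.164,-0.005],"rotation":[0,0,0],"jaw":0},{"dp":[-0.16,0.164,-0.005],"rotation":[0,0,0],"jaw":0}]'; python3 - <<'E'
from h import *
c=shot("side","s2.png",(130,170,370,350),3)
stat(); t=st([-132,158,122]); plan(t+[0,0,-12])
E
```

```text
time_s: 3.02
position: [469.0, 219.1, 111.6]
orientation: [-1.225, 1.182, -1.183]
force: [0.1, -0.2, 0.3]
width: 85.0
t 3.08 p [469.2, 219.4, 111.9] x [0.036, -0.999, -0.001] y [0.002, 0.001, -1.0] F [0.3, 0.0, -1.1] w 85.1 q [-0.13, 0.32, -0.47, 1.97, 0.18, 0.89, -2.22]
dp [0.0015, 0.0019, -0.0012] rot [-0.12, -0.04, -0.03] F [0.3, 0.0, -1.1]
```

View pics/s2.png

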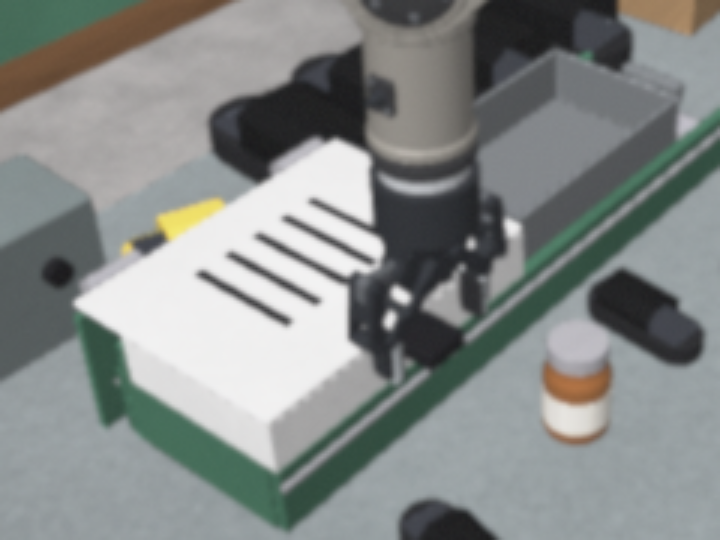

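The open fingers straddle the tab (crop pixel 430,335), clear of the hood front. I'll close and check the grip.

```bash
python3 -m jog '[{"dp":[0,0,0],"rotation":[0,0,0],"jaw":1},{"dp":[0,0,0],"rotation":[0,0,0],"jaw":1},{"dp":[0,0,0],"rotation":[0,0,0],"jaw":1},{"dp":[0,0,0],"rotation":[0,0,0],"jaw":1},{"dp":[0,0,0],"rotation":[0,0,0],"jaw":1},{"dp":[0,0,0],"rotation":[0,0,0],"jaw":1}]' 60
```

```text
time_s: 3.82
position: [468.2, 218.4, 110.7]
orientation: [-1.228, 1.18, -1.183]
force: [0.6, -5.4, 1.9]
width: 38.7
```

```bash
python3 -m jog '[{"dp":[0,-0.025,0.001],"rotation":[0,0,0],"jaw":1},{"dp":[0,-0.049,0.005],"rotation":[0,0,0],"jaw":1},{"dp":[0,-0.073,0.011],"rotation":[0,0,0],"jaw":1},{"dp":[0,-0.0965,0.020],"rotation":[0,0,0],"jaw":1},{"dp":[0,-0.1186,0.031],"rotation":[0,0,0],"jaw":1},{"dp":[0,-0.1395,0.0447],"rotation":[0,0,0],"jaw":1},{"dp":[0,-0.1588,0.060],"rotation":[0,0,0],"jaw":1},{"dp":[0,-0.1736,0.0747],"rotation":[0,0,0],"jaw":1},{"dp":[0,-0.1736,0.0747],"rotation":[0,0,0],"jaw":1},{"dp":[0,-0.1736,0.0747],"rotation":[0,0,0],"jaw":1}]'; python3 - <<'E'
from h import *
c=shot("side","s3.png",(130,130,370,310),3)
stat(); P=world(c); im=c["image"]
E
```

```text
time_s: 5.08
position: [542.3, 221.2, 282.7]
orientation: [-1.229, 1.182, -1.183]
force: [2.6, -4.5, -8.7]
width: 38.8
t 5.12 p [542.3, 221.2, 282.6] x [0.037, -0.999, 0.002] y [-0.001, -0.002, -1.0] F [2.3, -3.9, -9.0] w 39.0 q [-0.09, 0.28, -0.46, 1.61, 0.13, 1.28, -2.11]
```

View pics/s3.png

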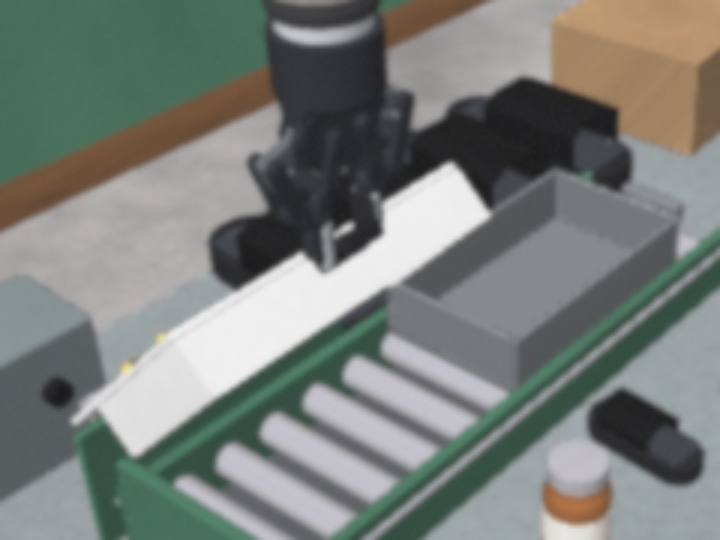

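The hood is up at about 46° with the tab held (crop pixel 345,235). I'll let go, back off upwards, and watch it.

```bash
cat >> h.py <<'E'
def hood(c=None):
    c=c or camera("side"); P=world(c); im=c["image"].astype(int)
    Q=inv_st(P.reshape(-1,3)).reshape(P.shape)
    m=(im.min(-1)>150)&(Q[...,1]>30)&(Q[...,1]<286)&(Q[...,0]>-150)&(Q[...,0]<120)&(Q[...,2]>60)
    q=Q[m]; rng=np.random.default_rng(0); best=(0,)
    a=np.radians(np.arange(-4,80,.5))
    # hood top: distance 6 mm from the hinge line (x=105,z=130)
    for t in a:
        d=(q[:,0]-105)*np.sin(t)+(q[:,2]-130)*np.cos(t)-6
        n=(abs(d)<4).sum()
        if n>best[0]: best=(n,np.degrees(t))
    print("hood deg",best[1],"n",best[0],"of",len(q))
E
python3 -m jog '[{"dp":[0,0,0],"rotation":[0,0,0],"jaw":0},{"dp":[0,0,0],"rotation":[0,0,0],"jaw":0},{"dp":[0,0,0],"rotation":[0,0,0],"jaw":0},{"dp":[0,0,0],"rotation":[0,0,0],"jaw":0},{"dp":[0,-0.02,0],"rotation":[0,0,0],"jaw":0},{"dp":[0,-0.05,0],"rotation":[0,0,0],"jaw":0},{"dp":[0,-0.08,0],"rotation":[0,0,0],"jaw":0},{"dp":[0,-0.1,0],"rotation":[0,0,0],"jaw":0}]'; python3 -c "
from h import *
hood();hood(camera('top'));stat()"
python3 -m jog '[{"dp":[0,0,0],"rotation":[0,0,0],"jaw":0},{"dp":[0,0,0],"rotation":[0,0,0],"jaw":0},{"dp":[0,0,0],"rotation":[0,0,0],"jaw":0},{"dp":[0,0,0],"rotation":[0,0,0],"jaw":0},{"dp":[0,0,0],"rotation":[0,0,0],"jaw":0},{"dp":[0,0,0],"rotation":[0,0,0],"jaw":0},{"dp":[0,0,0],"rotation":[0,0,0],"jaw":0},{"dp":[0,0,0],"rotation":[0,0,0],"jaw":0},{"dp":[0,0,0],"rotation":[0,0,0],"jaw":0},{"dp":[0,0,0],"rotation":[0,0,0],"jaw":0},{"dp":[0,0,0],"rotation":[0,0,0],"jaw":0},{"dp":[0,0,0],"rotation":[0,0,0],"jaw":0}]'; python3 -c "
from h import *
hood()"
python3 -m jog '[{"dp":[0,0,0],"rotation":[0,0,0],"jaw":0},{"dp":[0,0,0],"rotation":[0,0,0],"jaw":0},{"dp":[0,0,0],"rotation":[0,0,0],"jaw":0},{"dp":[0,0,0],"rotation":[0,0,0],"jaw":0},{"dp":[0,0,0],"rotation":[0,0,0],"jaw":0},{"dp":[0,0,0],"rotation":[0,0,0],"jaw":0},{"dp":[0,0,0],"rotation":[0,0,0],"jaw":0},{"dp":[0,0,0],"rotation":[0,0,0],"jaw":0},{"dp":[0,0,0],"rotation":[0,0,0],"jaw":0},{"dp":[0,0,0],"rotation":[0,0,0],"jaw":0},{"dp":[0,0,0],"rotation":[0,0,0],"jaw":0},{"dp":[0,0,0],"rotation":[0,0,0],"jaw":0}]'; python3 - <<'E'
from meas import *
hood(); c=camera("top"); hood(c); P=world(c)
for b in blobs(P,c["image"]):
    if b[1]>300 and 30<b[3].min()<70 : print(*b)
stat()
E
```

```text
time_s: 6.12
position: [542.8, 223.0, 386.2]
orientation: [-1.224, 1.18, -1.181]
force: [1.0, -0.7, -1.0]
width: 85.5
hood deg 33.5 n 407 of 2442
hood deg 46.0 n 1493 of 2310
t 6.22 p [543.5, 223.4, 387.1] x [0.038, -0.999, -0.002] y [0.005, 0.002, -1.0] F [0.2, -0.8, 0.1] w 85.4 q [-0.09, 0.23, -0.47, 1.44, 0.11, 1.49, -2.09]
time_s: 7.72
position: [542.5, 222.5, 384.3]
orientation: [-1.227, 1.181, -1.181]
force: [0.3, -0.1, -0.4]
width: 85.6
hood deg 33.5 n 399 of 2433
time_s: 9.28
position: [542.5, 222.5, 384.3]
orientation: [-1.227, 1.181, -1.181]
force: [0.6, -0.7, -0.6]
width: 85.3
hood deg 37.5 n 396 of 2440
hood deg 46.0 n 1494 of 2309
[259. 140.] 614 [826. 178.] [120.  49.] 70.7 49.0 [164. 143.  64.]
[354. 165.] 528 [ 739. -105.] [64. 93.] 1.1 44.0 [40. 42. 46.]
[401. 187.] 344 [ 669. -234.] [61. 67.] 0.3 56.0 [100. 102. 104.]
[323. 270.] 623 [439. -11.] [ 47. 121.] 86.7 49.0 [43. 45. 47.]
[217. 291.] 650 [380. 288.] [ 47. 118.] 79.3 50.0 [43. 44. 45.]
[370. 293.] 567 [ 359. -143.] [150.  44.] 4.3 27.0 [131. 124. 120.]
[420. 305.] 698 [ 336. -283.] [121.  49.] 2.9 50.0 [84. 63. 54.]
[211. 356.] 699 [197. 304.] [117.  54.] 37.9 50.0 [160. 142.  65.]
[433. 360.] 662 [ 186. -317.] [119.  53.] 53.7 50.0 [81. 59. 49.]
t 9.38 p [542.5, 222.5, 384.3] x [0.038, -0.999, 0.0] y [0.0, -0.0, -1.0] F [-1.0, -0.1, 0.5] w 85.6 q [-0.09, 0.23, -0.47, 1.44, 0.11, 1.49, -2.09]
```

The top view gives 46.0° when released and 46.0° three seconds later, so the hood stays up by itself. The side-view fits of 33–38° aren't usable, because that camera sees the front skirt. Next, sandals.

```bash
cat >> h.py <<'E'
def sandals(c=None,zlo=12,show=True):
    c=c or camera("top"); P=world(c); im=c["image"]; z=P[...,2]
    m=((z>zlo)&(z<60)&(im.max(-1)<85)&(P[...,0]>150)&(P[...,0]<500)&(abs(P[...,1])<420)).astype(np.uint8)
    n,L,s,ce=cv2.connectedComponentsWithStats(m); out=[]
    for i in range(1,n):
        if 250<s[i,4]<900:
            k=(L==i); mm=cv2.erode(k.astype(np.uint8),np.ones((3,3)))>0
            q=P[mm][:,:2]; mu,ev=cv2.PCACompute(q,None)
            a=np.degrees(np.arctan2(ev[0,1],ev[0,0])); a=(a+90)%180-90
            ext=[np.ptp(np.percentile((q-mu)@v,[1,99])).round() for v in ev]
            r=cv2.minAreaRect(P[k][:,:2].astype(np.float32))
            out.append((mu[0],a)); print("sandal px",ce[i].round(),"mean",mu[0].round(1),"rectc",np.round(r[0],1),"yaw",round(a,1),"ext",ext,s[i,4])
    return out
E
python3 - <<'E'
from h import *
o=sandals(); sandals()
for mu,a in o: plan([*mu,90],a); plan([*mu,3],a)
E
```

```text
sandal px [323. 270.] mean [436.  -11.7] rectc [436.8 -11.5] yaw -3.0 ext [np.float64(104.0), np.float64(38.0)] 598
sandal px [217. 291.] mean [376.5 286.3] rectc [380.3 287.8] yaw -7.3 ext [np.float64(104.0), np.float64(41.0)] 633
sandal px [421. 308.] mean [ 314.4 -286.1] rectc [ 336.6 -282. ] yaw 0.3 ext [np.float64(90.0), np.float64(38.0)] 297
sandal px [430. 357.] mean [ 201.9 -294.7] rectc [ 184.7 -315.4] yaw 79.0 ext [np.float64(84.0), np.float64(35.0)] 325
sandal px [323. 270.] mean [435.4 -11.9] rectc [437.2 -11.6] yaw -2.6 ext [np.float64(106.0), np.float64(37.0)] 596
sandal px [217. 291.] mean [375.2 286.5] rectc [380.5 287.8] yaw -7.4 ext [np.float64(103.0), np.float64(40.0)] 633
sandal px [421. 308.] mean [ 315.8 -286.7] rectc [ 336.6 -281.7] yaw 1.4 ext [np.float64(91.0), np.float64(37.0)] 295
sandal px [431. 356.] mean [ 200.9 -296. ] rectc [ 184.7 -315.6] yaw 76.7 ext [np.float64(90.0), np.float64(36.0)] 307
dp [0.23, 0.2944, -0.1154] rot [-0.0, 5.13, 0.01] F [-1.2, -0.1, 0.1]
dp [0.23, 0.3814, -0.1154] rot [-0.0, 5.13, 0.01] F [-1.2, -0.1, 0.1]
dp [-0.0701, 0.2943, -0.1635] rot [-0.0, 9.44, 0.01] F [-1.2, -0.1, 0.1]
dp [-0.0701, 0.3813, -0.1635] rot [-0.0, 9.44, 0.01] F [-1.2, -0.1, 0.1]
dp [0.4995, 0.2944, -0.2473] rot [-0.0, 1.87, 0.01] F [-1.2, -0.1, 0.1]
dp [0.4995, 0.3814, -0.2473] rot [-0.0, 1.87, 0.01] F [-1.2, -0.1, 0.1]
dp [0.5039, 0.2944, -0.36] rot [0.01, -76.81, 0.01] F [-1.2, -0.1, 0.1]
dp [0.5039, 0.3814, -0.36] rot [0.01, -76.81, 0.01] F [-1.2, -0.1, 0.1]
```

```bash
python3 -m jog '[{"dp":[-0.0715,0,-0.1595],"rotation":[0,10,0],"jaw":0},{"dp":[-0.0715,0,-0.1595],"rotation":[0,10,0],"jaw":0},{"dp":[-0.0715,0,-0.1595],"rotation":[0,10,0],"jaw":0},{"dp":[-0.0715,0.3,-0.1595],"rotation":[0,10,0],"jaw":0},{"dp":[-0.0715,0.3,-0.1595],"rotation":[0,10,0],"jaw":0},{"dp":[-0.0715,0.3,-0.1595],"rotation":[0,10,0],"jaw":0},{"dp":[-0.0715,0.3,-0.1595],"rotation":[0,10,0],"jaw":0},{"dp":[-0.0715,0.3,-0.1595],"rotation":[0,10,0],"jaw":0},{"dp":[-0.0715,0.3,-0.1595],"rotation":[0,10,0],"jaw":0},{"dp":[-0.0715,0.3,-0.1595],"rotation":[0,10,0],"jaw":0}]'; python3 - <<'E'
from h import *
stat(); plan([380.5,287.8,6],-8); plan([380.5,287.8,90],-8)
shot("side","s4.png",(200,230,400,410),3)
E
```

```text
time_s: 10.72
position: [381.7, 289.1, 86.1]
orientation: [-1.138, 1.308, -1.309]
force: [-0.1, 0.2, 1.2]
width: 85.3
t 10.72 p [381.7, 289.1, 86.1] x [-0.136, -0.991, -0.002] y [0.002, 0.002, -1.0] F [-0.1, 0.2, 1.2] w 85.3 q [-0.28, 0.3, -0.53, 2.08, 0.21, 0.81, -2.64]
dp [0.0016, 0.0801, -0.0011] rot [-0.12, 0.17, -0.13] F [-0.1, 0.2, 1.2]
dp [0.0014, -0.0039, -0.001] rot [-0.12, 0.17, -0.13] F [-0.1, 0.2, 1.2]
```

View pics/s4.png

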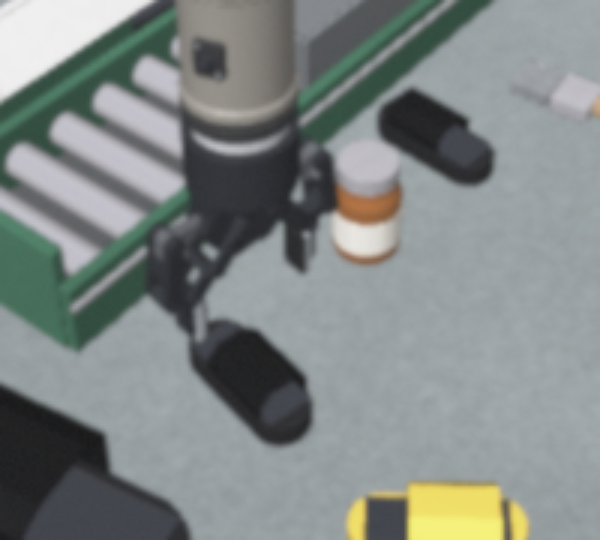

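The side crop shows the gripper above the sandal (crop pixel 250,385), which lies where it did before. The jar (crop pixel 365,200) is well clear. Descending.

```bash
python3 -m jog '[{"dp":[0.001,0.03,-0.001],"rotation":[0,0,0],"jaw":0},{"dp":[0.001,0.06,-0.001],"rotation":[0,0,0],"jaw":0},{"dp":[0.001,0.08,-0.001],"rotation":[0,0,0],"jaw":0},{"dp":[0.001,0.08,-0.001],"rotation":[0,0,0],"jaw":0},{"dp":[0.001,0.08,-0.001],"rotation":[0,0,0],"jaw":1},{"dp":[0.001,0.08,-0.001],"rotation":[0,0,0],"jaw":1},{"dp":[0.001,0.08,-0.001],"rotation":[0,0,0],"jaw":1},{"dp":[0.001,0.08,-0.001],"rotation":[0,0,0],"jaw":1},{"dp":[0.001,0.08,-0.001],"rotation":[0,0,0],"jaw":1},{"dp":[0.001,0.08,-0.001],"rotation":[0,0,0],"jaw":1},{"dp":[0.001,0.08,-0.001],"rotation":[0,0,0],"jaw":1}]' 50; python3 -c "
from h import *
stat()"
```

```text
time_s: 12.15
position: [380.6, 288.1, 6.0]
orientation: [-1.138, 1.309, -1.309]
force: [-0.5, -0.6, 7.7]
width: 45.1
t 12.15 p [380.6, 288.1, 6.0] x [-0.137, -0.991, -0.002] y [0.003, 0.002, -1.0] F [-0.5, -0.6, 7.7] w 45.1 q [-0.34, 0.44, -0.47, 2.13, 0.33, 0.64, -2.75]
```

```bash
python3 - <<'E'
from h import *
T=st([0,-80,0]);print(T)
plan([380,288,200]); plan([420,T[1],200]); plan([T[0],T[1],200])
E
```

```text
[608.77335606 -15.04472562   0.        ]
dp [-0.0002, -0.194, -0.0001] rot [-0.15, -10.0, -0.1] F [-0.5, -0.6, 7.7]
dp [0.2945, -0.1944, 0.081] rot [-0.15, -10.0, -0.1] F [-0.5, -0.6, 7.7]
dp [0.2686, -0.1939, 0.268] rot [-0.15, -10.0, -0.1] F [-0.5, -0.6, 7.7]
```

```bash
python3 -m jog '[{"dp":[0,-0.02,0],"rotation":[0,0,0],"jaw":1},{"dp":[0,-0.06,0],"rotation":[0,0,0],"jaw":1},{"dp":[0,-0.11,0],"rotation":[0,0,0],"jaw":1},{"dp":[0,-0.16,0],"rotation":[0,0,0],"jaw":1},{"dp":[0,-0.194,0],"rotation":[0,0,0],"jaw":1},{"dp":[0.05,-0.194,0.014],"rotation":[0,-2,0],"jaw":1},{"dp":[0.1,-0.194,0.028],"rotation":[0,-4,0],"jaw":1},{"dp":[0.15,-0.194,0.042],"rotation":[0,-6,0],"jaw":1},{"dp":[0.2,-0.194,0.055],"rotation":[0,-8,0],"jaw":1},{"dp":[0.25,-0.194,0.069],"rotation":[0,-10,0],"jaw":1},{"dp":[0.2945,-0.194,0.081],"rotation":[0,-10,0],"jaw":1},{"dp":[0.2945,-0.194,0.081],"rotation":[0,-10,0],"jaw":1}]'; python3 - <<'E'
from h import *
stat(); T=st([0,-80,0])
plan([T[0],T[1],200]);plan([T[0],T[1],65])
sandals(); 
E
```

```text
time_s: 13.65
position: [419.2, -19.4, 198.6]
orientation: [-1.224, 1.186, -1.187]
force: [-1.0, 0.5, -0.3]
width: 45.6
t 13.65 p [419.2, -19.4, 198.6] x [0.031, -1.0, 0.001] y [0.0, -0.001, -1.0] F [-1.0, 0.5, -0.3] w 45.6 q [0.21, 0.02, -0.27, 2.09, 0.01, 1.04, -1.6]
dp [0.0015, -0.0014, 0.1896] rot [-0.01, -0.37, 0.06] F [-1.0, 0.5, -0.3]
dp [0.0013, 0.1336, 0.1895] rot [-0.01, -0.37, 0.06] F [-1.0, 0.5, -0.3]
sandal px [421. 308.] mean [ 316.  -285.8] rectc [ 336.8 -282.2] yaw 1.5 ext [np.float64(92.0), np.float64(37.0)] 305
sandal px [430. 356.] mean [ 201.8 -295.1] rectc [ 186.5 -312.7] yaw 76.9 ext [np.float64(87.0), np.float64(36.0)] 311
```

```bash
python3 -m jog '[{"dp":[0,0,0.05],"rotation":[0,0,0],"jaw":1},{"dp":[0,0,0.1],"rotation":[0,0,0],"jaw":1},{"dp":[0,0,0.15],"rotation":[0,0,0],"jaw":1},{"dp":[0,0,0.189],"rotation":[0,0,0],"jaw":1},{"dp":[0,0.03,0.189],"rotation":[0,0,0],"jaw":1},{"dp":[0,0.06,0.189],"rotation":[0,0,0],"jaw":1},{"dp":[0,0.06,0.189],"rotation":[0,0,0],"jaw":1},{"dp":[0,0.06,0.189],"rotation":[0,0,0],"jaw":1}]'; python3 - <<'E'
from h import *
stat(); T=st([0,-80,0])
plan([T[0],T[1],65])
shot("side","s5.png",(220,130,420,280),4)
E
```

```text
time_s: 14.7
position: [609.1, -7.5, 139.7]
orientation: [-1.226, 1.179, -1.181]
force: [-0.9, -0.2, -1.7]
width: 45.5
t 14.7 p [609.1, -7.5, 139.7] x [0.039, -0.999, -0.0] y [0.002, 0.001, -1.0] F [-0.9, -0.2, -1.7] w 45.5 q [0.15, 0.42, -0.26, 1.73, 0.12, 1.01, -1.69]
dp [0.0076, 0.0747, -0.0007] rot [-0.11, 0.12, -0.03] F [-0.9, -0.2, -1.7]
```

View pics/s5.png

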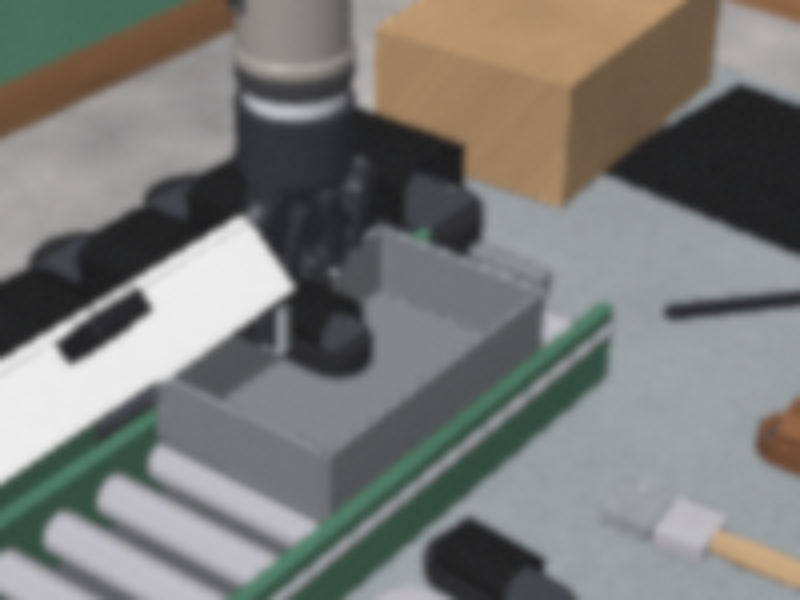

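```bash
python3 - <<'E'
from h import *
c=camera("side"); Q=inv_st(world(c).reshape(-1,3)).reshape(480,640,3); im=c["image"]
m=(im.max(-1)<85)&(Q[...,2]>128)&(Q[...,2]<185)&(abs(Q[...,1]+72)<30)&(Q[...,0]<0)
q=Q[m]; print(m.sum(),np.percentile(q[:,0],[0,1,3,10,50]).round(1),np.percentile(q[:,1],[2,98]).round(),np.percentile(q[:,2],[2,98]).round())
s=observe(); print(inv_st(s["position"]).round(1))
E
```

```text
420 [-56.5 -54.9 -53.9 -51.  -30.1] [-96. -46.] [137. 180.]
[  1.  -73.  140.3]
```

```bash
python3 -m jog '[{"dp":[0.0075,0.02,-0.004],"rotation":[0,0,0],"jaw":1},{"dp":[0.0075,0.04,-0.004],"rotation":[0,0,0],"jaw":1},{"dp":[0.0075,0.06,-0.004],"rotation":[0,0,0],"jaw":1},{"dp":[0.0075,0.07,-0.004],"rotation":[0,0,0],"jaw":1},{"dp":[0.0075,0.075,-0.004],"rotation":[0,0,0],"jaw":1},{"dp":[0.0075,0.077,-0.004],"rotation":[0,0,0],"jaw":1},{"dp":[0.0075,0.077,-0.004],"rotation":[0,0,0],"jaw":1}]'; python3 -c "
from h import *
stat(); print(inv_st(observe()['position']).round(1))"
```

```text
time_s: 15.68
position: [605.1, -16.2, 61.9]
orientation: [-1.226, 1.18, -1.182]
force: [0.5, 0.3, -1.4]
width: 44.9
t 15.68 p [605.1, -16.2, 61.9] x [0.038, -0.999, 0.0] y [0.001, -0.0, -1.0] F [0.5, 0.3, -1.4] w 44.9 q [0.15, 0.5, -0.25, 1.8, 0.16, 0.86, -1.71]
[ -3.8 -81.   61.9]
```

```bash
python3 -m jog '[{"dp":[0,0.0015,0],"rotation":[0,0,0],"jaw":1},{"dp":[0,0.0015,0],"rotation":[0,0,0],"jaw":0.25},{"dp":[0,0.0015,0],"rotation":[0,0,0],"jaw":0.25},{"dp":[0,0.0015,0],"rotation":[0,0,0],"jaw":0.25},{"dp":[0,-0.02,0],"rotation":[0,0,0],"jaw":0.25},{"dp":[0,-0.06,0],"rotation":[0,0,0],"jaw":0.25},{"dp":[0,-0.12,0],"rotation":[0,0,0],"jaw":0.25},{"dp":[0,-0.14,0],"rotation":[0,0,0],"jaw":0},{"dp":[0,-0.14,-0.06],"rotation":[0,0,0],"jaw":0},{"dp":[0,-0.14,-0.12],"rotation":[0,0,0],"jaw":0},{"dp":[0,-0.14,-0.12],"rotation":[0,0,0],"jaw":0}]'; python3 - <<'E'
from h import *
stat(); c=camera("top"); hood(c); o=sandals(c); cv2.imwrite("pics/top6.png",cv2.resize(c["image"][150:330,180:440,::-1],None,fx=3,fy=3))
E
```

```text
time_s: 17.05
position: [479.0, -21.5, 200.0]
orientation: [-1.232, 1.185, -1.18]
force: [1.1, 0.0, -0.4]
width: 85.4
t 17.05 p [479.0, -21.5, 200.0] x [0.037, -0.999, 0.002] y [-0.006, -0.002, -1.0] F [1.1, 0.0, -0.4] w 85.4 q [0.22, 0.13, -0.28, 1.96, 0.04, 1.06, -1.62]
hood deg 46.0 n 3321 of 4813
sandal px [420. 308.] mean [ 317.8 -286.6] rectc [ 337.9 -282.3] yaw 1.0 ext [np.float64(90.0), np.float64(37.0)] 318
sandal px [430. 357.] mean [ 202.1 -293.4] rectc [ 185.5 -313.9] yaw 83.6 ext [np.float64(74.0), np.float64(40.0)] 327
```

View pics/top6.png

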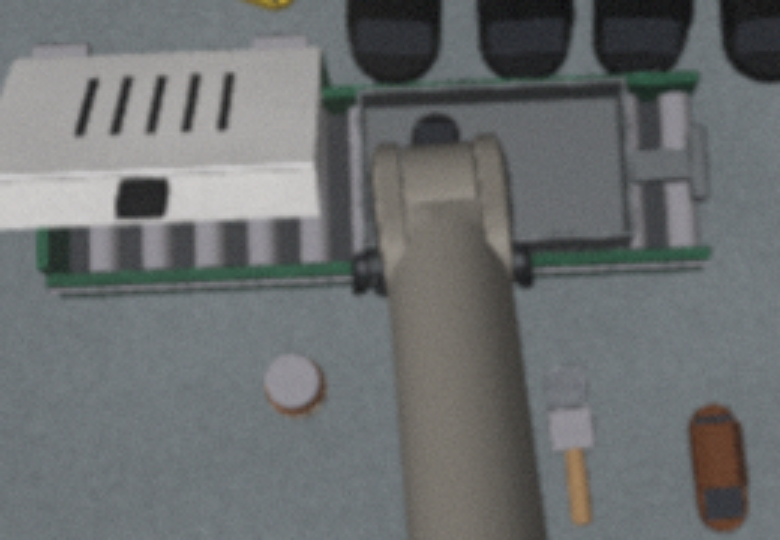

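The first sandal is in the tote (its end shows at crop pixel 436,130). The arm hides the second one, so I'll swing aside and look again in case it was knocked.

```bash
python3 -m jog '[{"dp":[0.06,0,-0.01],"rotation":[0,0,0],"jaw":0},{"dp":[0.12,0,-0.02],"rotation":[0,0,0],"jaw":0},{"dp":[0.18,0,-0.03],"rotation":[0,0,0],"jaw":0},{"dp":[0.18,0,-0.03],"rotation":[0,0,0],"jaw":0},{"dp":[0.18,0,-0.03],"rotation":[0,0,0],"jaw":0}]'; python3 - <<'E'
from h import *
c=camera("top"); o=sandals(c)
Q=inv_st(world(c).reshape(-1,3)).reshape(480,640,3); im=c["image"]
m=(im.max(-1)<70)&(Q[...,2]>62)&(Q[...,2]<110)&(Q[...,1]<-20)&(Q[...,1]>-150)&(abs(Q[...,0])<72)
q=Q[m]; r=cv2.minAreaRect(q[:,:2].astype(np.float32)); print("in tote",m.sum(),r,np.percentile(q[:,2],[2,50,98]))
cv2.imwrite("pics/top7.png",cv2.resize(im[150:330,180:440,::-1],None,fx=3,fy=3))
stat()
for mu,a in o: plan([*mu,90],a)
E
```

```text
time_s: 17.73
position: [462.9, -201.5, 201.5]
orientation: [-1.226, 1.181, -1.181]
force: [-1.0, 0.7, 0.0]
width: 85.4
sandal px [323. 270.] mean [435.9 -12.1] rectc [436.6 -11.7] yaw -2.4 ext [np.float64(106.0), np.float64(37.0)] 593
sandal px [430. 357.] mean [ 201.5 -296.2] rectc [ 185.6 -313.8] yaw 75.8 ext [np.float64(91.0), np.float64(36.0)] 322
in tote 780 ((1.7378463745117188, -84.97411346435547), (129.93112182617188, 140.4403839111328), 89.98551940917969) [ 65.58660116  89.34272195 106.23351853]
t 17.77 p [462.9, -200.6, 201.5] x [0.04, -0.999, -0.001] y [0.001, 0.001, -1.0] F [0.3, 0.4, -0.6] w 84.9 q [0.45, 0.17, -0.14, 1.91, 0.03, 1.06, -1.23]
dp [-0.1894, 0.1116, -0.0195] rot [-0.06, 4.7, -0.03] F [0.3, 0.4, -0.6]
dp [0.0851, 0.1112, -0.2652] rot [-0.07, -73.47, 0.01] F [0.3, 0.4, -0.6]
```

View pics/top7.png

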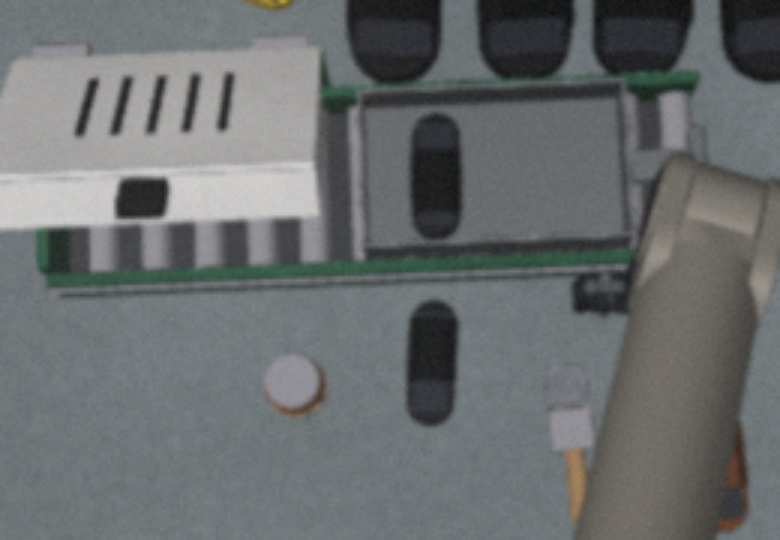

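The first sandal lies flat in the tote (crop pixel 436,175). The second is unmoved at crop pixel (432,362). Going to grasp it.

```bash
python3 -m jog '[{"dp":[-0.1895,0.05,-0.0186],"rotation":[0,4.5,0],"jaw":0},{"dp":[-0.1895,0.05,-0.0186],"rotation":[0,4.5,0],"jaw":0},{"dp":[-0.1895,0.05,-0.0186],"rotation":[0,4.5,0],"jaw":0},{"dp":[-0.1895,0.09,-0.0186],"rotation":[0,4.5,0],"jaw":0},{"dp":[-0.1895,0.12,-0.0186],"rotation":[0,4.5,0],"jaw":0},{"dp":[-0.1895,0.12,-0.0186],"rotation":[0,4.5,0],"jaw":0},{"dp":[-0.1895,0.12,-0.0186],"rotation":[0,4.5,0],"jaw":0}]'; python3 - <<'E'
from h import *
stat(); plan([436.8,-11.9,6],-2.4)
E
```

```text
time_s: 18.65
position: [436.9, -12.4, 82.4]
orientation: [-1.189, 1.237, -1.239]
force: [1.2, 0.9, 0.4]
width: 84.9
t 18.65 p [436.9, -12.4, 82.4] x [-0.039, -0.999, -0.0] y [0.002, 0.0, -1.0] F [1.2, 0.9, 0.4] w 84.9 q [0.19, 0.22, -0.28, 2.17, 0.09, 0.76, -1.76]
dp [-0.0004, 0.0764, -0.0003] rot [-0.11, 0.15, -0.02] F [1.2, 0.9, 0.4]
```

```bash
python3 -m jog '[{"dp":[0,0.03,0],"rotation":[0,0,0],"jaw":0},{"dp":[0,0.06,0],"rotation":[0,0,0],"jaw":0},{"dp":[0,0.076,0],"rotation":[0,0,0],"jaw":0},{"dp":[0,0.076,0],"rotation":[0,0,0],"jaw":0},{"dp":[0,0.076,0],"rotation":[0,0,0],"jaw":1},{"dp":[0,0.076,0],"rotation":[0,0,0],"jaw":1},{"dp":[0,0.076,0],"rotation":[0,0,0],"jaw":1},{"dp":[0,0.076,0],"rotation":[0,0,0],"jaw":1},{"dp":[0,0.076,0],"rotation":[0,0,0],"jaw":1},{"dp":[0,0.076,0],"rotation":[0,0,0],"jaw":1}]' 50; python3 - <<'E'
from h import *
stat(); T=st([-1,-190,0]); print(T)
plan([436.8,-12,200]);plan([T[0],T[1],200])
E
```

```text
time_s: 19.9
position: [437.0, -13.0, 6.6]
orientation: [-1.188, 1.237, -1.24]
force: [-0.9, 0.2, 6.8]
width: 45.6
t 19.9 p [437.0, -13.0, 6.6] x [-0.041, -0.999, -0.0] y [0.003, -0.0, -1.0] F [-0.9, 0.2, 6.8] w 45.6 q [0.15, 0.36, -0.26, 2.22, 0.16, 0.58, -1.83]
[ 611.86241158 -125.00589029    0.        ]
dp [-0.001, -0.1934, 0.0002] rot [-0.14, -4.47, 0.01] F [-0.9, 0.2, 6.8]
dp [0.1047, -0.1929, 0.1798] rot [-0.14, -4.47, 0.01] F [-0.9, 0.2, 6.8]
```

```bash
python3 -m jog '[{"dp":[0,-0.02,0],"rotation":[0,0,0],"jaw":1},{"dp":[0,-0.06,0],"rotation":[0,0,0],"jaw":1},{"dp":[0,-0.11,0],"rotation":[0,0,0],"jaw":1},{"dp":[0,-0.15,0],"rotation":[0,0,0],"jaw":1},{"dp":[0.026,-0.15,0.045],"rotation":[0,-2,0],"jaw":1},{"dp":[0.052,-0.15,0.09],"rotation":[0,-4.5,0],"jaw":1},{"dp":[0.079,-0.15,0.135],"rotation":[0,-4.5,0],"jaw":1},{"dp":[0.1047,-0.15,0.18],"rotation":[0,-4.5,0],"jaw":1},{"dp":[0.1047,-0.134,0.18],"rotation":[0,-4.5,0],"jaw":1},{"dp":[0.1047,-0.134,0.18],"rotation":[0,-4.5,0],"jaw":1},{"dp":[0.1047,-0.134,0.18],"rotation":[0,-4.5,0],"jaw":1}]'; python3 - <<'E'
from h import *
stat(); c=camera("side"); Q=inv_st(world(c).reshape(-1,3)).reshape(480,640,3); im=c["image"]
s=observe(); p=inv_st(s["position"]); print(p.round(1))
m=(im.max(-1)<85)&(Q[...,2]>128)&(Q[...,2]<185)&(abs(Q[...,1]-p[1])<30)&(Q[...,0]<0)
q=Q[m]; print(m.sum(),np.percentile(q[:,0],[0,1,3,10,50]).round(1),np.percentile(q[:,2],[2,98]).round())
cv2.imwrite("pics/s8.png",cv2.resize(im[130:280,220:420,::-1],None,fx=4,fy=4))
plan([*st([-1,-190,0])[:2],60.5])
E
```

```text
time_s: 21.28
position: [610.4, -123.9, 139.5]
orientation: [-1.228, 1.181, -1.18]
force: [0.4, -0.2, -1.3]
width: 45.0
t 21.27 p [610.4, -123.9, 139.5] x [0.039, -0.999, -0.0] y [-0.001, 0.0, -1.0] F [0.4, -0.2, -1.3] w 45.0 q [0.3, 0.44, -0.22, 1.7, 0.11, 1.02, -1.49]
[  -2.1 -189.   139.9]
361 [-60.5 -59.9 -58.3 -54.4 -26. ] [136. 180.]
dp [0.001, 0.0794, 0.0011] rot [-0.01, 0.12, -0.0] F [1.2, -1.4, -1.4]
```

View pics/s8.png

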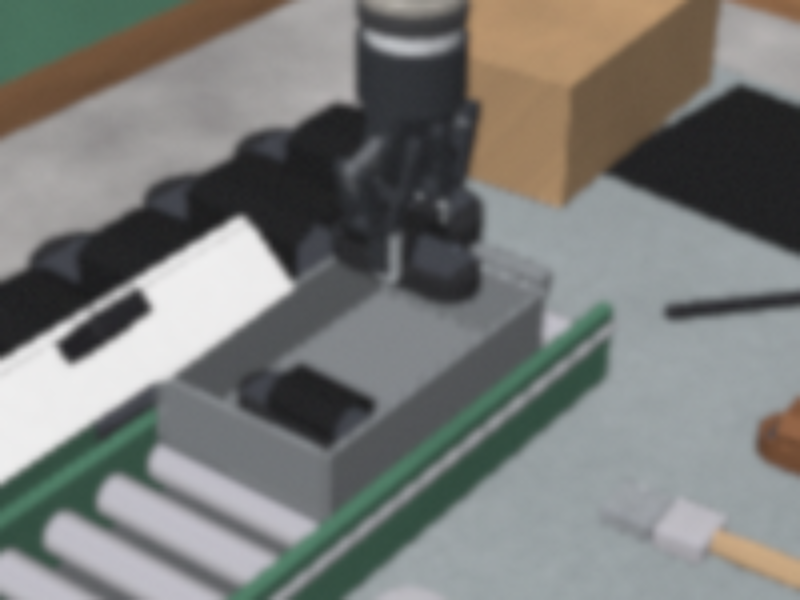

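```bash
python3 -m jog '[{"dp":[0.001,0.03,0],"rotation":[0,0,0],"jaw":1},{"dp":[0.001,0.055,0],"rotation":[0,0,0],"jaw":1},{"dp":[0.001,0.07,0],"rotation":[0,0,0],"jaw":1},{"dp":[0.001,0.077,0],"rotation":[0,0,0],"jaw":1},{"dp":[0.001,0.0795,0],"rotation":[0,0,0],"jaw":1},{"dp":[0.001,0.0795,0],"rotation":[0,0,0],"jaw":0.25},{"dp":[0.001,0.0795,0],"rotation":[0,0,0],"jaw":0.25},{"dp":[0.001,0.0795,0],"rotation":[0,0,0],"jaw":0.25},{"dp":[0.001,0.06,0],"rotation":[0,0,0],"jaw":0.25},{"dp":[0.001,0.02,0],"rotation":[0,0,0],"jaw":0.25},{"dp":[0.001,-0.03,0],"rotation":[0,0,0],"jaw":0.25},{"dp":[0.001,-0.06,0],"rotation":[0,0,0],"jaw":0.25}]'; python3 - <<'E'
from h import *
stat();plan([*st([0,-380,0])[:2],200]);plan([*st([0,-380,0])[:2],61])
E
```

```text
time_s: 22.82
position: [612.9, -126.1, 203.9]
orientation: [-1.224, 1.177, -1.185]
force: [0.5, -0.1, 0.3]
width: 64.4
t 22.82 p [612.9, -126.1, 203.9] x [0.038, -0.999, 0.001] y [0.005, -0.001, -1.0] F [0.5, -0.1, 0.3] w 64.4 q [0.31, 0.38, -0.23, 1.63, 0.09, 1.14, -1.48]
dp [0.1888, 0.0042, -0.0002] rot [-0.31, 0.05, 0.07] F [0.5, -0.1, 0.3]
dp [0.1887, 0.1432, -0.0009] rot [-0.31, 0.05, 0.07] F [0.5, -0.1, 0.3]
```

```bash
python3 -m jog '[{"dp":[0.06,0,0],"rotation":[0,0,0],"jaw":1},{"dp":[0.12,0,0],"rotation":[0,0,0],"jaw":1},{"dp":[0.1887,0,0],"rotation":[0,0,0],"jaw":1},{"dp":[0.1887,0.0,0],"rotation":[0,0,0],"jaw":1},{"dp":[0.1887,0.06,0],"rotation":[0,0,0],"jaw":1},{"dp":[0.1887,0.1,0],"rotation":[0,0,0],"jaw":1},{"dp":[0.1887,0.142,0],"rotation":[0,0,0],"jaw":1},{"dp":[0.1887,0.142,0],"rotation":[0,0,0],"jaw":1},{"dp":[0.1887,0.142,0],"rotation":[0,0,0],"jaw":1}]'; python3 - <<'E'
from h import *
stat();print(inv_st(observe()["position"]).round(1)); c=camera("top"); hood(c)
Q=inv_st(world(c).reshape(-1,3)).reshape(480,640,3); im=c["image"]
for lo,hi in((-145,-20),(-260,-130)):
    m=(im.max(-1)<75)&(Q[...,2]>62)&(Q[...,2]<110)&(Q[...,1]<hi)&(Q[...,1]>lo)&(abs(Q[...,0])<69)
    q=Q[m]; print(m.sum(),np.percentile(q,[2,50,98],axis=0).round().tolist())
cv2.imwrite("pics/top9.png",cv2.resize(im[150:300,260:460,::-1],None,fx=4,fy=4))
E
```

```text
time_s: 23.95
position: [620.2, -314.7, 59.8]
orientation: [-1.226, 1.178, -1.183]
force: [0.6, -0.2, 0.4]
width: 0.3
t 23.95 p [620.2, -314.7, 59.8] x [0.038, -0.999, 0.001] y [0.003, -0.001, -1.0] F [0.6, -0.2, 0.4] w 0.3 q [0.52, 0.63, -0.16, 1.57, 0.11, 0.95, -1.21]
[ 3.000e-01 -3.799e+02  5.980e+01]
hood deg 46.0 n 3355 of 4838
633 [[-58.0, -103.0, 69.0], [-8.0, -81.0, 90.0], [68.0, -59.0, 106.0]]
682 [[-58.0, -255.0, 71.0], [-5.0, -191.0, 92.0], [68.0, -168.0, 106.0]]
```

View pics/top9.png

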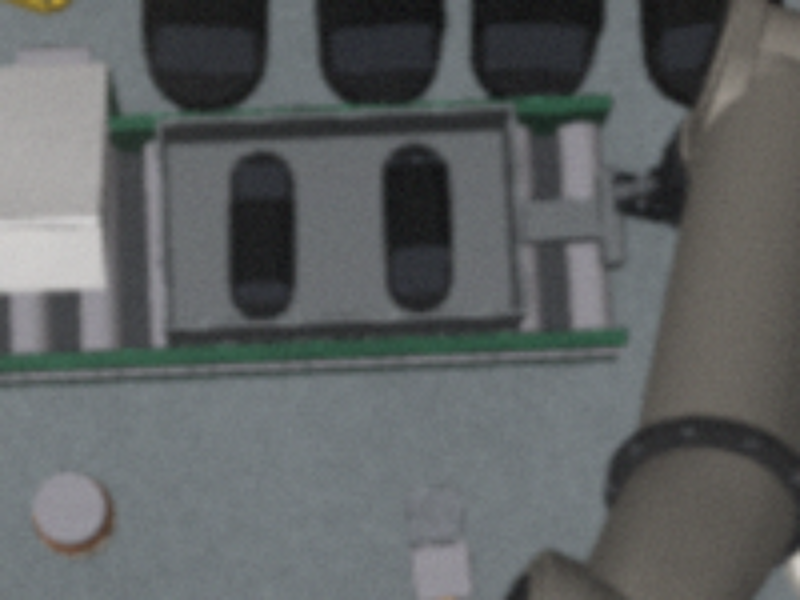

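Both sandals lie sole-down in the tote (crop pixels 263,235 and 417,228), and the fingers are behind the crossbar (608,215). Pushing gently.

```bash
python3 -m jog '[{"dp":[-0.01,0,0],"rotation":[0,0,0],"jaw":1},{"dp":[-0.02,0,0],"rotation":[0,0,0],"jaw":1},{"dp":[-0.03,0,0],"rotation":[0,0,0],"jaw":1},{"dp":[-0.043,0,0],"rotation":[0,0,0],"jaw":1},{"dp":[-0.058,0,0],"rotation":[0,0,0],"jaw":1},{"dp":[-0.075,0,0],"rotation":[0,0,0],"jaw":1},{"dp":[-0.093,0,0],"rotation":[0,0,0],"jaw":1},{"dp":[-0.111,0,0],"rotation":[0,0,0],"jaw":1},{"dp":[-0.129,0,0],"rotation":[0,0,0],"jaw":1},{"dp":[-0.147,0,0],"rotation":[0,0,0],"jaw":1},{"dp":[-0.163,0,0],"rotation":[0,0,0],"jaw":1},{"dp":[-0.178,0,0],"rotation":[0,0,0],"jaw":1}]'; python3 -m jog '[{"dp":[-0.013,0,0],"rotation":[0,0,0],"jaw":1},{"dp":[-0.026,0,0],"rotation":[0,0,0],"jaw":1},{"dp":[-0.039,0,0],"rotation":[0,0,0],"jaw":1},{"dp":[-0.052,0,0],"rotation":[0,0,0],"jaw":1},{"dp":[-0.065,0,0],"rotation":[0,0,0],"jaw":1},{"dp":[-0.078,0,0],"rotation":[0,0,0],"jaw":1},{"dp":[-0.09,0,0],"rotation":[0,0,0],"jaw":1},{"dp":[-0.1,0,0],"rotation":[0,0,0],"jaw":1},{"dp":[-0.108,0,0],"rotation":[0,0,0],"jaw":1},{"dp":[-0.116,0,0],"rotation":[0,0,0],"jaw":1},{"dp":[-0.122,0,0],"rotation":[0,0,0],"jaw":1},{"dp":[-0.122,0,0],"rotation":[0,0,0],"jaw":1}]'; python3 - <<'E'
from h import *
stat();print(inv_st(observe()["position"]).round(1)); c=camera("top"); hood(c)
cv2.imwrite("pics/top10.png",cv2.resize(c["image"][150:300,170:430,::-1],None,fx=3,fy=3))
Q=inv_st(world(c).reshape(-1,3)).reshape(480,640,3)
m=(Q[...,2]>100)&(Q[...,2]<116)&(abs(Q[...,0])<72)&(Q[...,1]<80)&(Q[...,1]>-200); print("rim y",np.percentile(Q[m][:,1],[0.5,2,5,50]).round(1))
E
```

```text
time_s: 25.5
position: [611.8, -135.5, 57.3]
orientation: [-1.227, 1.181, -1.181]
force: [0.6, -2.6, 1.1]
width: 0.1
time_s: 27.0
position: [606.7, -13.7, 57.2]
orientation: [-1.228, 1.181, -1.179]
force: [-0.5, -0.3, 0.2]
width: 0.2
t 27.0 p [606.7, -13.7, 57.2] x [0.039, -0.999, -0.001] y [-0.001, 0.001, -1.0] F [-0.5, -0.3, 0.2] w 0.2 q [0.11, 0.51, -0.2, 1.8, 0.13, 0.85, -1.69]
[ -2.  -78.5  57.2]
hood deg 46.0 n 3306 of 4816
rim y [12.  12.1 12.3 15.1]
```

View pics/top10.png

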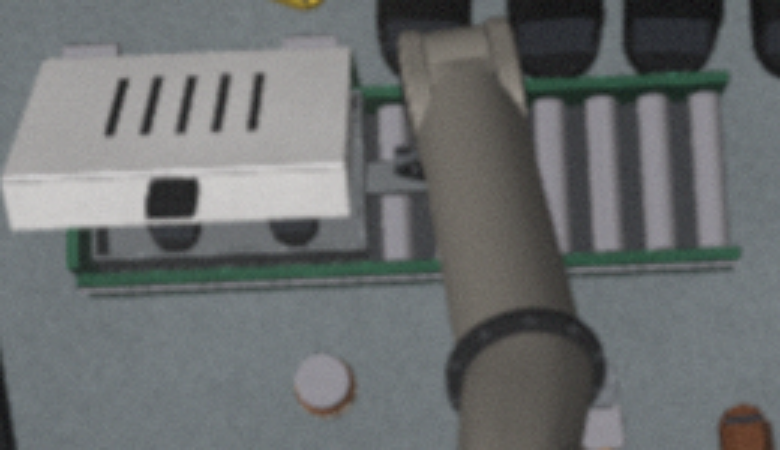

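The tote's rear rim is at y≈12 and home is 25, so it needs about 13 mm more. I'll press it home in small steps.

```bash
python3 -m jog '[{"dp":[-0.004,0,0],"rotation":[0,0,0],"jaw":1},{"dp":[-0.008,0,0],"rotation":[0,0,0],"jaw":1},{"dp":[-0.011,0,0],"rotation":[0,0,0],"jaw":1},{"dp":[-0.014,0,0],"rotation":[0,0,0],"jaw":1},{"dp":[-0.016,0,0],"rotation":[0,0,0],"jaw":1},{"dp":[-0.016,0,0],"rotation":[0,0,0],"jaw":1},{"dp":[-0.016,0,0],"rotation":[0,0,0],"jaw":1}]'; python3 -c "
from h import *
stat();print(inv_st(observe()['position']).round(1))"
```

```text
time_s: 27.92
position: [606.9, 1.4, 57.5]
orientation: [-1.226, 1.181, -1.181]
force: [-0.5, -0.5, 0.4]
width: -0.2
t 27.93 p [606.9, 1.4, 57.5] x [0.038, -0.999, -0.0] y [0.001, 0.0, -1.0] F [-0.5, -0.5, 0.4] w -0.2 q [0.09, 0.51, -0.21, 1.8, 0.13, 0.85, -1.72]
[ -1.3 -63.5  57.5]
```

```bash
python3 -m jog '[{"dp":[-0.002,0,0],"rotation":[0,0,0],"jaw":1},{"dp":[-0.004,0,0],"rotation":[0,0,0],"jaw":1},{"dp":[-0.006,0,0],"rotation":[0,0,0],"jaw":1},{"dp":[-0.006,0,0],"rotation":[0,0,0],"jaw":1},{"dp":[-0.006,0,0],"rotation":[0,0,0],"jaw":1}]'; python3 - <<'E'
from h import *
stat();print(inv_st(observe()["position"]).round(1)); c=camera("top"); hood(c)
Q=inv_st(world(c).reshape(-1,3)).reshape(480,640,3)
m=(Q[...,2]>100)&(Q[...,2]<116)&(abs(Q[...,0])<72)&(Q[...,1]<80)&(Q[...,1]>-200); print("rim y",np.percentile(Q[m][:,1],[0.5,2,5,50]).round(1))
E
```

```text
time_s: 28.55
position: [606.8, 1.9, 57.5]
orientation: [-1.229, 1.18, -1.188]
force: [-0.1, -8.7, 1.0]
width: 0.1
t 28.55 p [606.8, 1.9, 57.5] x [0.035, -0.999, 0.006] y [0.001, -0.006, -1.0] F [-0.1, -8.7, 1.0] w 0.1 q [0.08, 0.51, -0.2, 1.8, 0.14, 0.85, -1.73]
[ -1.4 -63.   57.5]
hood deg 46.0 n 3302 of 4796
rim y [25.8 25.8 26.  29.3]
```

The tote is home: it stopped against 8.7 N with its rim at 25.8. Backing off, rising, and going to above the raised tab.

```bash
python3 -m jog '[{"dp":[0.015,0,0],"rotation":[0,0,0],"jaw":1},{"dp":[0.04,0,0],"rotation":[0,0,0],"jaw":1},{"dp":[0.04,-0.06,0],"rotation":[0,0,0],"jaw":1},{"dp":[0.04,-0.12,0],"rotation":[0,0,0],"jaw":1},{"dp":[0.04,-0.18,0],"rotation":[0,0,0],"jaw":1},{"dp":[0.04,-0.24,0],"rotation":[0,0,0],"jaw":1},{"dp":[0.04,-0.30,0],"rotation":[0,0,0],"jaw":1},{"dp":[0.04,-0.335,0],"rotation":[0,0,0],"jaw":0},{"dp":[0.0,-0.335,-0.02],"rotation":[0,0,0],"jaw":0},{"dp":[-0.06,-0.335,-0.04],"rotation":[0,0,0],"jaw":0},{"dp":[-0.12,-0.335,-0.056],"rotation":[0,0,0],"jaw":0},{"dp":[-0.18,-0.335,-0.056],"rotation":[0,0,0],"jaw":0}]'; python3 -m jog '[{"dp":[-0.03,0,0],"rotation":[0,0,0],"jaw":0},{"dp":[-0.03,0,0],"rotation":[0,0,0],"jaw":0},{"dp":[-0.03,0,0],"rotation":[0,0,0],"jaw":0}]'; python3 - <<'E'
from h import *
stat();plan([542.3,221.0,282.7]); c=camera("top"); hood(c)
Q=inv_st(world(c).reshape(-1,3)).reshape(480,640,3)
m=(Q[...,2]>100)&(Q[...,2]<116)&(abs(Q[...,0])<72)&(Q[...,1]<80)&(Q[...,1]>-200); print("rim y",np.percentile(Q[m][:,1],[0.5,2,5,50]).round(1))
E
```

```text
time_s: 30.1
position: [542.1, 187.2, 393.1]
orientation: [-1.226, 1.18, -1.18]
force: [0.0, 0.4, -0.3]
width: 85.5
time_s: 30.48
position: [542.6, 213.9, 392.2]
orientation: [-1.227, 1.182, -1.182]
force: [-0.5, -0.1, -0.0]
width: 85.4
t 30.48 p [542.6, 213.9, 392.2] x [0.037, -0.999, 0.001] y [-0.0, -0.001, -1.0] F [-0.5, -0.1, -0.0] w 85.4 q [-0.14, 0.22, -0.38, 1.44, 0.08, 1.5, -2.05]
dp [-0.0072, 0.1095, -0.0] rot [0.02, -0.01, 0.04] F [-0.5, -0.1, -0.0]
hood deg 46.0 n 1384 of 2204
rim y [25.8 26.  26.1 29.4]
```

```bash
python3 -m jog '[{"dp":[-0.0072,0.04,0],"rotation":[0,0,0],"jaw":0},{"dp":[-0.0072,0.08,0],"rotation":[0,0,0],"jaw":0},{"dp":[-0.0072,0.1095,0],"rotation":[0,0,0],"jaw":0},{"dp":[-0.0072,0.1095,0],"rotation":[0,0,0],"jaw":0},{"dp":[-0.0072,0.1095,0],"rotation":[0,0,0],"jaw":1},{"dp":[-0.0072,0.1095,0],"rotation":[0,0,0],"jaw":1},{"dp":[-0.0072,0.1095,0],"rotation":[0,0,0],"jaw":1},{"dp":[-0.0072,0.1095,0],"rotation":[0,0,0],"jaw":1},{"dp":[-0.0072,0.1095,0],"rotation":[0,0,0],"jaw":1},{"dp":[-0.0072,0.1095,0],"rotation":[0,0,0],"jaw":1}]' 50
```

```text
time_s: 31.78
position: [542.4, 221.2, 284.3]
orientation: [-1.227, 1.18, -1.183]
force: [-2.5, -3.9, 6.3]
width: 38.9
```

```bash
python3 -m jog '[{"dp":[0,0.0148,-0.0147],"rotation":[0,0,0],"jaw":1},{"dp":[0,0.0341,-0.030],"rotation":[0,0,0],"jaw":1},{"dp":[0,0.055,-0.0434],"rotation":[0,0,0],"jaw":1},{"dp":[0,0.077,-0.0546],"rotation":[0,0,0],"jaw":1},{"dp":[0,0.1003,-0.0634],"rotation":[0,0,0],"jaw":1},{"dp":[0,0.1243,-0.0697],"rotation":[0,0,0],"jaw":1},{"dp":[0,0.1488,-0.0735],"rotation":[0,0,0],"jaw":1},{"dp":[0,0.165,-0.0747],"rotation":[0,0,0],"jaw":1},{"dp":[0,0.1736,-0.0747],"rotation":[0,0,0],"jaw":1},{"dp":[0,0.1736,-0.0747],"rotation":[0,0,0],"jaw":1}]'; python3 -c "
from h import *
stat(); hood(camera('top'))"
```

```text
time_s: 33.02
position: [467.6, 218.4, 113.2]
orientation: [-1.23, 1.181, -1.184]
force: [-10.9, -8.4, 31.9]
width: 38.8
t 33.02 p [467.6, 218.4, 113.2] x [0.037, -0.999, 0.004] y [-0.001, -0.004, -1.0] F [-10.9, -8.4, 31.9] w 38.8 q [-0.19, 0.31, -0.39, 1.97, 0.15, 0.89, -2.19]
hood deg 0.5 n 3749 of 5236
```

The hood is bottomed out: 32 N upward, 0.5° measured. I'll release, rise, and check.

```bash
python3 -m jog '[{"dp":[0,-0.001,0],"rotation":[0,0,0],"jaw":0},{"dp":[0,-0.001,0],"rotation":[0,0,0],"jaw":0},{"dp":[0,-0.001,0],"rotation":[0,0,0],"jaw":0},{"dp":[0,-0.001,0],"rotation":[0,0,0],"jaw":0},{"dp":[0,-0.03,0],"rotation":[0,0,0],"jaw":0},{"dp":[0,-0.06,0],"rotation":[0,0,0],"jaw":1},{"dp":[0,-0.06,0],"rotation":[0,0,0],"jaw":1},{"dp":[0,-0.06,0],"rotation":[0,0,0],"jaw":1},{"dp":[0,-0.06,0],"rotation":[0,0,0],"jaw":1},{"dp":[0,-0.06,0],"rotation":[0,0,0],"jaw":1}]'; python3 -c "
from h import *
stat(); hood(camera('top')); plan([*st([-127,158,0])[:2],130])"
```

```text
time_s: 34.33
position: [467.0, 219.0, 168.3]
orientation: [-1.229, 1.182, -1.181]
force: [-1.0, -0.5, 0.2]
width: -0.1
t 34.33 p [467.0, 219.0, 168.3] x [0.038, -0.999, 0.001] y [-0.002, -0.001, -1.0] F [-1.0, -0.5, 0.2] w -0.1 q [-0.17, 0.24, -0.4, 1.92, 0.11, 1.01, -2.16]
hood deg 1.0 n 3542 of 4976
dp [0.0012, 0.0385, 0.0059] rot [0.07, 0.05, 0.03] F [-0.8, -0.5, -0.9]
```

```bash
python3 -m jog '[{"dp":[0.001,0.015,0.003],"rotation":[0,0,0],"jaw":1},{"dp":[0.001,0.03,0.003],"rotation":[0,0,0],"jaw":1},{"dp":[0.001,0.036,0.003],"rotation":[0,0,0],"jaw":1},{"dp":[0.001,0.039,0.003],"rotation":[0,0,0],"jaw":1},{"dp":[0.001,0.041,0.003],"rotation":[0,0,0],"jaw":1},{"dp":[0.001,0.041,0.003],"rotation":[0,0,0],"jaw":1}]'; python3 -c "
from h import *
stat()"
```

```text
time_s: 35.12
position: [469.7, 218.0, 130.0]
orientation: [-1.229, 1.182, -1.182]
force: [-6.2, -2.4, 13.2]
width: 0.2
t 35.12 p [469.7, 218.0, 130.0] x [0.038, -0.999, 0.002] y [-0.002, -0.002, -1.0] F [-6.2, -2.4, 13.2] w 0.2 q [-0.18, 0.29, -0.39, 1.95, 0.14, 0.93, -2.18]
```

The tab top is at z=130.0, which is exactly its shut height, and it holds under 13 N. Retreating for the final check.

```bash
python3 -m jog '[{"dp":[0,-0.02,0],"rotation":[0,0,0],"jaw":1},{"dp":[0,-0.06,0],"rotation":[0,0,0],"jaw":1},{"dp":[0,-0.12,0],"rotation":[0,0,0],"jaw":1},{"dp":[0,-0.18,0],"rotation":[0,0,0],"jaw":1},{"dp":[0.06,-0.2,0],"rotation":[0,0,0],"jaw":1},{"dp":[0.12,-0.2,0],"rotation":[0,0,0],"jaw":1},{"dp":[0.18,-0.2,0],"rotation":[0,0,0],"jaw":1},{"dp":[0.24,-0.2,0],"rotation":[0,0,0],"jaw":1},{"dp":[0.30,-0.2,0],"rotation":[0,0,0],"jaw":1},{"dp":[0.36,-0.2,0],"rotation":[0,0,0],"jaw":1},{"dp":[0.42,-0.2,0],"rotation":[0,0,0],"jaw":1},{"dp":[0.42,-0.2,0],"rotation":[0,0,0],"jaw":1}]'; python3 - <<'E'
from h import *
stat(); c=camera("top"); hood(c)
def zs(P,im):
    Q=inv_st(P.reshape(-1,3)).reshape(480,640,3)
    m=(im.min(-1)>150)&(Q[...,1]>30)&(Q[...,1]<286)
    return [np.median(Q[m&(abs(Q[...,0]-x)<15)][:,2]).round(1) for x in(-85,0,85)]
d=np.load("top0.npz"); print("hood z front/mid/back start",zs(d["P"],d["im"]),"now",zs(world(c),c["image"]))
Q=inv_st(world(c).reshape(-1,3)).reshape(480,640,3)
m=(Q[...,2]>62)&(Q[...,2]<84)&(abs(Q[...,0])<36)&(Q[...,1]<18)&(Q[...,1]>-120); print("handle y",np.percentile(Q[m][:,1],[1,3,50]).round(1),"home -50")
cv2.imwrite("pics/top_end.png",c["image"][...,::-1])
E
```

```text
time_s: 36.62
position: [485.2, -207.3, 328.1]
orientation: [-1.225, 1.188, -1.19]
force: [0.5, 0.8, 0.0]
width: -0.2
t 36.62 p [485.2, -207.3, 328.1] x [0.028, -1.0, 0.002] y [-0.001, -0.003, -1.0] F [0.5, 0.8, 0.0] w -0.2 q [0.33, 0.12, -0.01, 1.68, 0.0, 1.34, -1.22]
hood deg 0.5 n 4794 of 6605
hood z front/mid/back start [np.float64(140.2), np.float64(139.1), np.float64(137.8)] now [np.float64(137.7), np.float64(137.5), np.float64(137.7)]
handle y [-48.7 -48.1 -25.4] home -50
```

View pics/top_end.png

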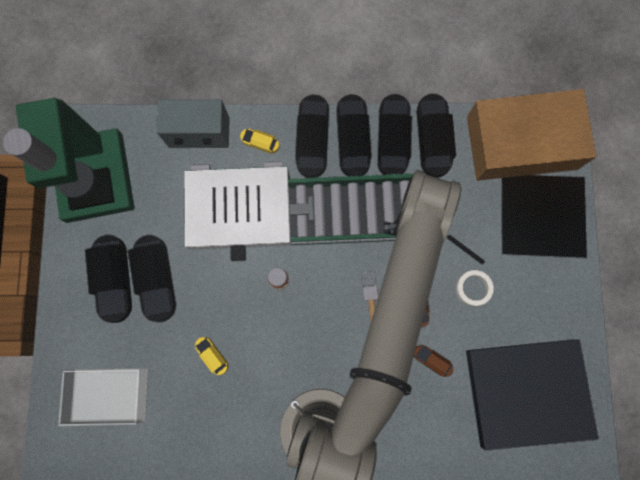

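The hood is shut and level (pixels 185–288, 168–247), the handle is at (302,205) for a home tote, and the jar is standing at (278,278). The look-alikes I can see haven't moved; one brown sandal is mostly behind the arm. Handing in.

```bash
python3 -m jog '[{"dp":[0,0,0],"rotation":[0,0,0],"jaw":1},{"dp":[0,0,0],"rotation":[0,0,0],"jaw":1},{"dp":[0,0,0],"rotation":[0,0,0],"jaw":1}]'; python3 -c "
from h import *
print(hand_in())"
```

```text
time_s: 37.05
position: [486.7, -200.2, 328.4]
orientation: [-1.228, 1.179, -1.18]
force: [0.7, -0.3, -0.4]
width: 0.2
the job is handed in; nothing more can be done
None
```

The job is done and handed in at about 37 s of robot time; `hand_in()` gives no verdict.

- **Hood check:** I lifted the hood to about 46° and let go. It read 46.0° on release and 46.0° three seconds later, and still 46.0° each time I checked until I closed it.
- **Sandals:** Only two small black sandals were on the table. Both were lying sole-down and flat in the tote before I pushed it.
- **Tote:** I pushed it until it stopped against about 9 N. The rear rim read 25.8 mm and the final handle reading was -48.7 mm, where home is 25 and -50. Both are within the 2 mm calibration.
- **Hood shut:** I lowered it afterwards. The tab top was at 130.0 mm, its shut height, and held under a 13 N press.
- **Left alone:** The jar is standing and the robot touches nothing. The look-alikes I could see were where they started; one brown one was mostly hidden behind the arm in the last picture.

Two readings disagreed. The side-camera hood fits during the stay-up check read 33–38°, because that camera sees the front skirt, so I used the top camera. The closed hood reads 0.5°, and its top is level to within 0.2 mm; at the start its front edge read about 2 mm higher.

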